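# Unlatch the centrifuge and hold its lid half open

### The job

Unlatch the small bench centrifuge by pressing its red release lever down until the lever clicks and stays down by itself, and take the gripper off it. Then raise the lid, which has a blue handle, with the gripper's fingers and hold it open at 45 degrees (within about 5) so that a colleague can check the rotor: the lid has no stay and falls shut, so finish while still holding it steady there, with the lever still down. Do not disturb the other things on the bench.

Things in the scene. Friction and masses are not known exactly. Their poses are not given: they have to be found in the camera images.
- centrifuge: white bench centrifuge, fixed to the bench, housing 240 x 240 x 140 mm high. Origin at the centre of its underside; x points from its front (lever side, towards the robot) to its back (hinge side), y to the left seen from the robot, z up. Its position and yaw vary. A grey lid, 240 mm square and 10 mm thick with a clear window, lies on top (lid top 150 mm above the bench)
- lever_tip (a point): middle of the top face of the red lever's press pad (30 mm long along the machine's x, 34 mm wide), which sticks out in front of the housing, right of the middle. In the machine's frame it is at x -197, y -75, z 140 mm with the lever up. It turns with the lever: pushed straight down it sinks about 33 mm in all and moves some 5 mm along -x. Its claw grips the lid's front edge while the lever is up
- lever (a joint): angle of the red release lever (rad): 0 up (lid locked shut), 0.46 fully down on a rigid stop. Pivot along the machine's y, 67 mm behind and 25 mm below lever_tip (lever up). A spring resists with about 5 N at the pad, less as it sinks; past about 0.3 rad (some 21 mm down) it snaps to the stop and stays there (about 3 N upwards frees it); let go earlier, it springs back up
- lid_handle (a point): middle of the blue round handle bar on the lid: 12 mm diameter, 110 mm long along the machine's y, its axis 45 mm above the lid's top face (195.5 mm above the bench when shut), 40 mm behind the lid's front edge, carried by a 12 mm post at each end, with 39 mm free below it. In the machine's frame it is at x -80, y 0, z 195.5 mm when shut. It turns with the lid
- lid_hinge (a point): point on the lid's hinge axis, which runs along the machine's y at the back of the housing: machine frame x 115, y 0, z 140.5 mm. When shut, lid_handle lies 195 mm in front of it and 55 mm above it
- lid (a joint): opening angle of the lid (rad): 0 shut, 0.785 at 45 degrees, 1.4 the widest. It grows as the front edge rises. The lid weighs about 0.35 to 0.7 kg, nothing holds it up, and it falls shut from every angle
- amber_bottle: bystander, leave it alone: amber glass bottle with yellow cap, 66 mm wide, 160 mm tall; origin at the centre of its underside
- tube_rack: bystander, leave it alone: white rack of capped blood tubes, 70 x 160 x 90 mm; origin at the centre of its underside
- tip_box: bystander, leave it alone: blue pipette-tip box with clear cover, 85 x 125 x 65 mm; origin at the centre of its underside
- wash_bottle: bystander, leave it alone: green bottle with blue cap, 68 mm wide, 170 mm tall; origin at the centre of its underside
- glove_carton: bystander, leave it alone: green glove carton, 120 x 110 x 75 mm; origin at the centre of its underside
- beaker: bystander, leave it alone: white open cup, 72 mm wide, 90 mm tall; origin at the centre of its underside
- sample_jar: bystander, leave it alone: small white-capped jar, 44 mm wide, 50 mm tall; origin at the centre of its underside

How it is judged:
By the outcome, as a careful person would: the job done as asked, in the order asked, and still so for the second after the job is handed in, while the arm keeps its last pose, push and grip.
It also fails if it takes over 42 s, if anything falls off the work surface, if the arm or the gripper's body presses on something with over 40 N, if the wrist force passes 120 N, or if a joint passes its speed limit or range.

### The arm

A 7-joint arm with a two-finger parallel gripper is mounted at the origin on the work surface. World frame = base frame: x ahead of the robot, y to its left, z up, the work surface at z = 0. Lengths are in m, angles in rad, forces in N, time in s.
With the tool pointing down it reaches from about 0.4 to 0.875 m from the base axis. Payload 6.5 kg.
Tool frame: the origin (TCP) lies midway between the tips of the shut fingers; the grasp point (between the pads) lies 19 mm behind it; z points along the fingers, y is the line along which they close (so a half turn about z gives the same grasp; the last joint's range is limited). The gripper opens to 85 mm and grips with 20 to 120 N. Pads are 22 mm wide; open, the fingers measure 114 mm over their backs; the gripper's body (76 mm by 85 mm) begins 54 mm behind the grasp point. The pads swing forward as they close: fully open they stand 13 mm farther back than shut.
Start: joints at [1.209, 0.536, -0.004, 1.538, 0.003, 1.067, -0.071], TCP at [0.189, -0.622, 0.231] pointing down, gripper open.
Joint ranges: [-2.7, 2.7], [-0.37, 2.16], [-1.27, 1.26], [0.24, 2.4], [-1.31, 4.45], [0.19, 1.91], [-2.76, 2.76]. Speed limits (rad/s): [2.39, 2.39, 3.14, 3.14, 3.14, 3.14, 3.14].

### API

Orientations are given as [roll, pitch, yaw] about the fixed x, y, z axes, in that order (R = Rz(yaw) Ry(pitch) Rx(roll)).
In Python, from workcell import get_state, camera, job_done gives the robot as it stands.
- The arm moves only by the shell command python3 -m creep 'ROWS' [OPENING] [FORCE]. ROWS is JSON, a list of rows, each an object with "linear": the shift along the world's x, y, z in mm, a list of three; "twist": the turn about the world's z in degrees. A call has exactly 8 rows; each row shifts and turns the commanded pose from where the row before left it; what a row does not reach is not made up. A row lasts 1/8 s, in which the tool goes at most 62.5 mm and 10.7 degrees, less where a joint would pass 70% of its speed; a pose out of reach is approached as far as the arm can. A call is refused whole if a number of a shift passes 62.5 or a number of a turn 10.7, either way. A call with a gripper value outside its range is refused whole. OPENING is the finger opening in mm, from 0 to 85.4, set as the call begins (- or left out, the last holds). The fingers move at their own pace and stop on an object; FORCE is the grip in N (left out, the last holds). Time passes only in rows, so rows that do not move let the fingers close, or fill a call up. It gives the time, the measured TCP pose, the force, the opening and the grip force at its end, in the units of the state.
- get_state(): the state, without advancing time (a new reading comes with each control period).
- camera(name): name is "side" or "top" or "wrist"; returns a dict with "image" (480x640x3 uint8, red, green, blue), "K" (3x3 intrinsics, pixels), "k1" (the pictures are not rectified: a ray, as slopes to the right and down, at radius r is drawn at 1 + k1 r^2 times it, then the intrinsics apply), "R" (3x3) and "t" (3): a world point X has camera coordinates R X + t; the wrist camera has in their place "mount" (4x4, takes a point from camera to tool coordinates, whose origin is the TCP and whose axes are the flange's). Camera axes: x right, y down, z forward; pixel columns grow to the right and rows downward; lengths in m; the calibration is good to about 2 mm. A picture is of the moment at which its call begins: read the wrist's pose just before it. There is no depth.
- job_done(): hands the job in; it is judged then, once.
The state is a dict: "clock": time; "q": joint angles; "qd": joint speeds; "joint_torque": joint torques, N m; "eef_pos": TCP position; "tcp_rot": TCP orientation; "ft_force": force on the tool from outside, world axes, zero at the start; "ft_torque": the same for the moment, N m; "gripper_width": finger opening in m; "grasp_force": force on a finger pad.
Only numpy, scipy, OpenCV 4.12 (cv2) and the standard library are available. Lean on these libraries where they do the work, as an engineer would, in place of code of your own. Each camera call takes 0.05 s, during which the arm holds its last target. There are 200 camera calls.

## Working session

There is one attempt and no reset: what is moved stays moved. The work goes in short steps, Python scripts to look and compute and a shell command to move; the robot and the scene stay as the last step left them, time stands still between calls to the robot, and variables do not carry over. Pictures are saved under pics/ and viewed, at most 10 in all, crops included, and the job is handed in when it is done.

```bash
mkdir -p pics
cat > h.py <<'E'
import numpy as np, cv2, pickle
from workcell import get_state, camera
def snap(n,tag):
    s=get_state(); c=camera(n); c['state']=s
    pickle.dump(c,open(f'pics/{tag}.pkl','wb')); cv2.imwrite(f'pics/{tag}.png',c['image'][:,:,::-1]); return c
E
python3 - <<'E'
from h import *
for n in('side','top'):
    c=snap(n,n+'0'); print(n,c['K'],c['k1'],c['R'],c['t'])
s=get_state(); print(s)
a=cv2.imread('pics/side0.png')
E
```

```text
side [[499.54836188   0.         315.05420629]
 [  0.         499.54836188 237.03846092]
 [  0.           0.           1.        ]] -0.07131245346362419 [[-0.79417043 -0.60768685  0.00316613]
 [-0.42259975  0.54852583 -0.72147686]
 [ 0.4366953  -0.5743136  -0.6924313 ]] [0.45475273 0.32941118 1.08595621]
top [[459.08688314   0.         313.11928754]
 [  0.         459.08688314 238.75826164]
 [  0.           0.           1.        ]] -0.03666145512491299 [[ 0.00418672 -0.99996462  0.00729592]
 [-0.99513099 -0.00488472 -0.09844005]
 [ 0.09847221 -0.00684826 -0.99511624]] [0.00695039 0.57419507 1.27090425]
{'clock': 0.1, 'q': array([ 1.20877163,  0.53707776, -0.00445052,  1.53875119,  0.00258427,
        1.06730817, -0.0712011 ]), 'qd': array([ 0.00108394, -0.00257337, -0.00094065, -0.00011741, -0.00054188,
        0.00015329,  0.00153043]), 'joint_torque': array([ 2.76509621e-03, -5.84578943e+01,  1.05194651e+00, -2.59783405e+01,
        1.26265173e-02,  4.56811453e-03, -1.42468207e-05]), 'eef_pos': array([ 0.18932921, -0.62123071,  0.23051779]), 'tcp_rot': array([-3.14005678e+00,  9.41570408e-05,  2.95897952e-01]), 'ft_force': array([-0.0325057 , -0.73105707,  0.67120832]), 'ft_torque': array([-0.0105088 , -0.03966097,  0.01399039]), 'grasp_force': 0.0, 'gripper_width': 0.08544972560413155}
```

View pics/side0.png

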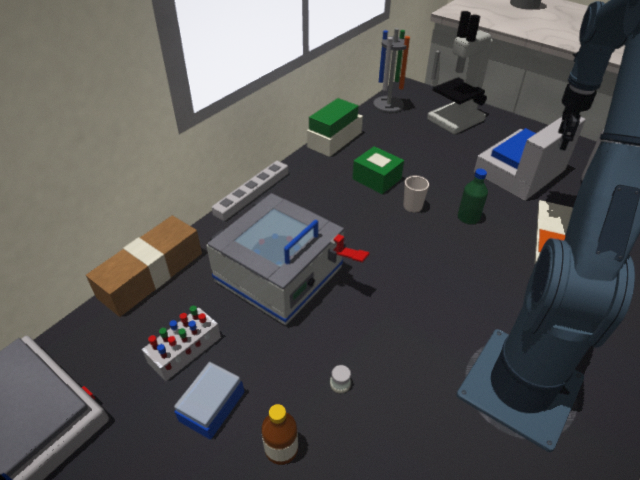

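View pics/top0.png

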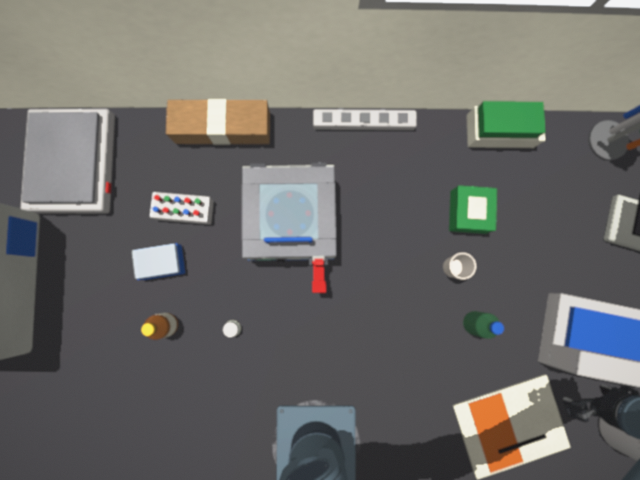

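The overview shows the centrifuge ahead of the robot: the lever is at about (319,278) in top and (352,253) in side, and the handle at about (288,239) in top and (302,242) in side. I'll enlarge both areas.

Run:
```python
from h import *
a=cv2.imread('pics/side0.png')[190:330,200:380]; b=cv2.imread('pics/top0.png')[155:305,232:346]
cv2.imwrite('pics/c1.png',cv2.resize(a,None,fx=4,fy=4,interpolation=cv2.INTER_CUBIC))
cv2.imwrite('pics/c2.png',cv2.resize(b,None,fx=4,fy=4,interpolation=cv2.INTER_CUBIC))
```

```text
(no output)
```

View pics/c1.png

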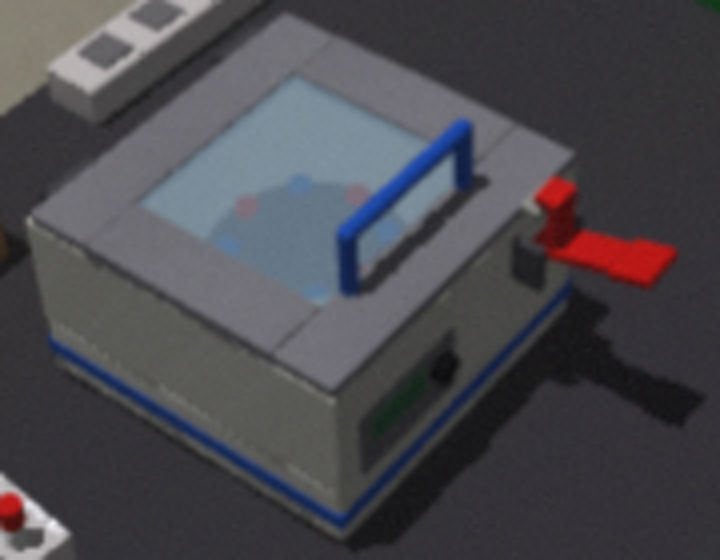

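View pics/c2.png

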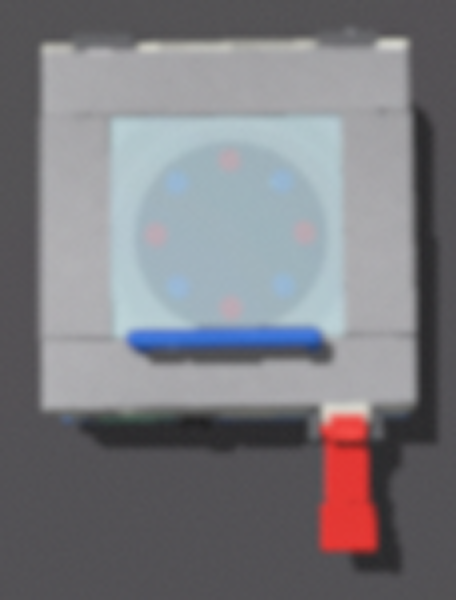

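The crops show these points (4x pixels). In side, the bar ends are at (347,234) and (461,130), the pad centre at (641,260), and the lid corners at (30,218), (335,391), (575,155), (287,14). In top, the bar ends are at (131,339) and (319,337), the pad centre at (349,527), and the lid corners at (41,45), (410,42), (416,408), (41,410).

```bash
cat >> h.py <<'E'
def proj(c,X):
    X=np.atleast_2d(X).astype(float)
    P=X@np.array(c['R']).T+c['t']; s=P[:,:2]/P[:,2:]; s=s*(1+c['k1']*(s**2).sum(1,keepdims=True))
    return s@np.array(c['K'])[:2,:2].T+np.array(c['K'])[:2,2]
def load(t): return pickle.load(open(f'pics/{t}.pkl','rb'))
E
python3 - <<'E'
from h import *
from scipy.optimize import least_squares
cs,ct=load('side0'),load('top0')
# names: handle L, handle R, pad, lid BL, FL, FR, BR
S=np.array([[347,234],[461,130],[641,260],[30,218],[335,391],[575,155],[287,14]])
T=np.array([[131,339],[319,337],[349,527],[41,45],[41,410],[416,408],[410,42]])
# order in side: left corner=BL, bottom=FL, right=FR, top=BR
S=(S+.5)/4-.5+[200,190]; T=(T+.5)/4-.5+[232,155]
M=np.array([[-80,49,195.5],[-80,-49,195.5],[-197,-75,140],[120,120,150],[-120,120,150],[-120,-120,150],[120,-120,150]])/1e3
W=[]
for s,t in zip(S,T):
    r=least_squares(lambda X:np.r_[proj(cs,X)[0]-s,proj(ct,X)[0]-t],[.6,0,.15]); W.append(r.x); print(r.x.round(4),r.fun.round(1))
W=np.array(W)
def tf(p,m): c,s_=np.cos(p[2]),np.sin(p[2]); return m@np.array([[c,-s_,0],[s_,c,0],[0,0,1]]).T+[p[0],p[1],0]
r=least_squares(lambda p:np.r_[(proj(cs,tf(p,M))-S).ravel(),(proj(ct,tf(p,M))-T).ravel()],[.65,0,0])
print(r.x,np.abs(r.fun).max()); print((tf(r.x,M)-W).round(4))
print('tip',tf(r.x,M[2:3]),'handle',tf(r.x,np.array([[-.08,0,.1955]])),'hinge',tf(r.x,np.array([[.115,0,.1405]])))
# bystanders bearing
E
```

```text
[0.555  0.1304 0.1963] [-0.2 -0.   0.1  0.2]
[0.5595 0.016  0.19  ] [ 0.7  0.1 -0.4 -0.6]
[ 0.4414 -0.0045  0.1365] [ 0.3  0.  -0.2 -0.3]
[0.7527 0.197  0.1422] [-0.6 -0.1  0.4  0.5]
[0.514  0.1922 0.1483] [-0.1 -0.   0.   0.1]
[ 0.5183 -0.0465  0.1472] [ 0.7  0.1 -0.4 -0.6]
[ 0.7563 -0.0444  0.1437] [-0.3 -0.1  0.2  0.3]
[0.63501713 0.07555998 0.01764967] 4.121775077463951
[[-0.0008 -0.0072 -0.0008]
 [-0.0036  0.0091  0.0055]
 [-0.0021  0.0016  0.0035]
 [ 0.0002  0.0007  0.0078]
 [-0.0011  0.0012  0.0017]
 [-0.0011 -0.      0.0028]
 [ 0.0008  0.0021  0.0063]]
tip [[ 0.43937147 -0.00290514  0.14      ]] handle [[0.55502959 0.07414808 0.1955    ]] hinge [[0.74999922 0.07758959 0.1405    ]]
```

The machine pose fits well: x 0.635, y 0.076, yaw about 1°. That puts the pad at about (0.440, -0.004, 0.138), the handle at (0.556, 0.074, 0.195) and the hinge at (0.75, 0.078). Next I'll move toward the lever.

```bash
python3 -m creep '[{"linear":[22,35,4],"twist":5},{"linear":[22,35,4],"twist":5},{"linear":[22,35,4],"twist":5},{"linear":[22,35,4],"twist":5},{"linear":[22,35,4],"twist":5},{"linear":[22,35,4],"twist":5},{"linear":[22,35,4],"twist":5},{"linear":[22,35,4],"twist":5}]' 0 40
```

```text
clock: 1.1
eef_pos: [0.3659, -0.3404, 0.2632]
tcp_rot: [-3.141, 0.0, 0.997]
ft_force: [1.3, -0.2, 0.1]
gripper_width: -0.0001
grasp_force: 0.0
```

```bash
python3 -m creep '[{"linear":[9,42,-3],"twist":4.2},{"linear":[9,42,-3],"twist":4.2},{"linear":[9,42,-3],"twist":4.2},{"linear":[9,42,-3],"twist":4.2},{"linear":[9,42,-3],"twist":4.2},{"linear":[9,42,-3],"twist":4.2},{"linear":[9,42,-3],"twist":4.2},{"linear":[9,42,-3],"twist":4.2}]' 0 40
python3 - <<'E'
from h import *
c=snap('wrist','w1'); print(c['state']['eef_pos'],c['state']['tcp_rot'],c['mount'],c['K'],c['k1'])
E
```

```text
clock: 2.1
eef_pos: [0.4374, -0.0045, 0.2391]
tcp_rot: [-3.141, 0.0, 1.583]
ft_force: [0.7, -0.4, -0.6]
gripper_width: 0.0
grasp_force: 0.0
[ 0.43739689 -0.00454713  0.23910332] [-3.14145184e+00  2.31769092e-04  1.58253826e+00] [[ 7.69894888e-04 -9.49955005e-01 -3.12385812e-01  7.96621748e-02]
 [ 9.99999659e-01  6.38329754e-04  5.23423520e-04 -1.26267779e-03]
 [-2.97823634e-04 -3.12386109e-01  9.49955173e-01 -1.44156486e-01]
 [ 0.00000000e+00  0.00000000e+00  0.00000000e+00  1.00000000e+00]] [[417.48407841   0.         316.45492517]
 [  0.         417.48407841 244.14203367]
 [  0.           0.           1.        ]] -0.09556583174853778
```

View pics/w1.png

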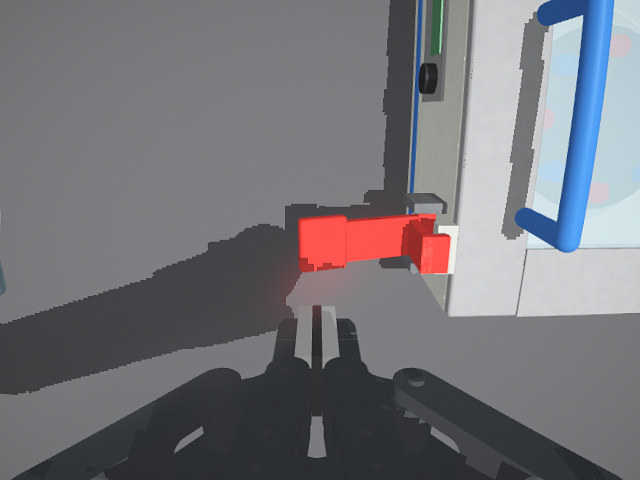

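The wrist view shows the pad spanning (299,217) to (347,271), centre (323,243). The handle's near corner is around (568,245). I'll triangulate the pad with the other views.

```bash
cat >> h.py <<'E'
from scipy.spatial.transform import Rotation as Ro
def wcam(tag):
    c=load(tag); s=c['state']; T=np.eye(4); T[:3,:3]=Ro.from_euler('xyz',s['tcp_rot']).as_matrix(); T[:3,3]=s['eef_pos']
    T=np.linalg.inv(T@np.array(c['mount'])); c['R'],c['t']=T[:3,:3],T[:3,3]; return c
E
python3 - <<'E'
from h import *
from scipy.optimize import least_squares
cs,ct,cw=load('side0'),load('top0'),wcam('w1')
o=[(cs,(np.array([641,260])+.5)/4-.5+[200,190]),(ct,(np.array([349,527])+.5)/4-.5+[232,155]),(cw,np.array([323,243]))]
r=least_squares(lambda X:np.concatenate([proj(c,X)[0]-p for c,p in o]),[.44,0,.14]); print(r.x,r.fun.round(1))
print(proj(cw,[[.555,.074-.049,.1955],[.555,.074+.049,.1955]]))
E
```

```text
[ 0.44042508 -0.00488644  0.13740968] [ 0.8 -0.1 -0.   0.1  0.2 -0.1]
[[562.91932743 224.15611299]
 [595.74519743   5.70023509]]
```

```bash
python3 -m creep '[{"linear":[0,0,-20],"twist":0},{"linear":[0,0,-20],"twist":0},{"linear":[0,0,-20],"twist":0},{"linear":[0,0,-20],"twist":0},{"linear":[0,0,-6],"twist":0},{"linear":[0,0,-6],"twist":0},{"linear":[0,0,-4],"twist":0},{"linear":[0,0,-4],"twist":0}]' 0 40
python3 -m creep '[{"linear":[0,0,-4],"twist":0},{"linear":[-0.5,0,-4],"twist":0},{"linear":[-0.5,0,-4],"twist":0},{"linear":[-0.5,0,-4],"twist":0},{"linear":[-0.5,0,-3],"twist":0},{"linear":[0,0,-2],"twist":0},{"linear":[0,0,0],"twist":0},{"linear":[0,0,0],"twist":0}]' 0 40
```

```text
clock: 3.15
eef_pos: [0.4378, -0.0058, 0.1397]
tcp_rot: [3.141, 0.0, 1.58]
ft_force: [-1.8, 0.7, 5.9]
gripper_width: 0.0001
grasp_force: 2.5
clock: 4.15
eef_pos: [0.4356, -0.0057, 0.1184]
tcp_rot: [3.141, -0.0, 1.58]
ft_force: [0.8, 0.4, -0.2]
gripper_width: -0.0001
grasp_force: 0.0
```

```bash
python3 -m creep '[{"linear":[0,0,-3],"twist":0},{"linear":[0,0,-3],"twist":0},{"linear":[0,0,0],"twist":0},{"linear":[0,0,12],"twist":0},{"linear":[0,0,25],"twist":0},{"linear":[0,0,40],"twist":0},{"linear":[0,0,45],"twist":0},{"linear":[0,0,20],"twist":0}]' 0 40
python3 - <<'E'
from h import *
c=snap('wrist','w2'); s=snap('side','side2')
a=cv2.resize(c['image'][100:400,250:600],None,fx=1.2,fy=1.2); b=cv2.resize(s['image'][210:300,280:380],None,fx=4,fy=4)
a=cv2.copyMakeBorder(a,0,360-a.shape[0],0,0,0) if a.shape[0]<=360 else a[:360]
cv2.imwrite('pics/m2.png',np.hstack([a[:360],b[:360,:380]])[:,:,::-1])
E
```

```text
clock: 5.15
eef_pos: [0.4366, -0.0055, 0.2575]
tcp_rot: [3.137, 0.001, 1.581]
ft_force: [0.3, -0.4, -0.8]
gripper_width: 0.0001
grasp_force: 0.0
```

View pics/m2.png

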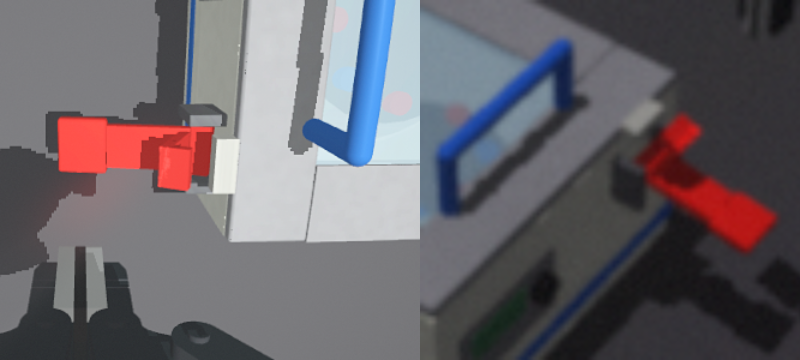

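The lever is down, with the claw swung off the lid's front edge and the gripper clear of it. Next I'll open the fingers and lower them over the bar.

```bash
python3 -m creep '[{"linear":[30,20,0],"twist":0},{"linear":[30,20,0],"twist":0},{"linear":[30,20,0],"twist":0},{"linear":[29,20,0],"twist":0.3},{"linear":[0,0,-20],"twist":0},{"linear":[0,0,-20],"twist":0},{"linear":[0,0,-20],"twist":0},{"linear":[0,0,-20],"twist":0}]' 60 40
python3 -m creep '[{"linear":[0,0,0],"twist":0},{"linear":[0,0,0],"twist":0},{"linear":[0,0,0],"twist":0},{"linear":[0,0,0],"twist":0},{"linear":[0,0,0],"twist":0},{"linear":[0,0,0],"twist":0},{"linear":[0,0,0],"twist":0},{"linear":[0,0,0],"twist":0}]' 0 40
python3 - <<'E'
from h import *
p=get_state()['eef_pos']; print(p)
d=[-195,55]; t=np.radians(np.linspace(0,45,17)); 
X=np.c_[d[0]*np.cos(t)+d[1]*np.sin(t),-d[0]*np.sin(t)+d[1]*np.cos(t)]
print(np.diff(X,axis=0).round(1), X[-1]-X[0])
E
```

```text
clock: 6.25
eef_pos: [0.5537, 0.0742, 0.1728]
tcp_rot: [-3.14, -0.0, 1.586]
ft_force: [0.6, 0.0, 0.5]
gripper_width: 0.0597
grasp_force: 0.0
clock: 7.25
eef_pos: [0.5577, 0.0745, 0.1756]
tcp_rot: [3.135, -0.001, 1.585]
ft_force: [7.8, 1.4, -6.0]
gripper_width: 0.0103
grasp_force: 38.9
[0.55766559 0.07451476 0.1756215 ]
[[2.9 9.5]
 [3.4 9.3]
 [3.9 9.2]
 [4.3 9. ]
 [4.7 8.7]
 [5.2 8.5]
 [5.6 8.2]
 [6.  8. ]
 [6.3 7.7]
 [6.7 7.3]
 [7.1 7. ]
 [7.4 6.6]
 [7.7 6.3]
 [8.  5.9]
 [8.3 5.5]
 [8.6 5.1]] [ 96.00505063 121.7766953 ]
```

```bash
python3 -m creep '[{"linear":[2.9,0,9.5],"twist":0},{"linear":[3.4,0,9.3],"twist":0},{"linear":[3.9,0,9.2],"twist":0},{"linear":[4.3,0,9],"twist":0},{"linear":[4.7,0,8.7],"twist":0},{"linear":[5.2,0,8.5],"twist":0},{"linear":[5.6,0,8.2],"twist":0},{"linear":[6,0,8],"twist":0}]' 0 40
python3 - <<'E'
from h import *
c=snap('side','side3'); w=snap('wrist','w3')
b=cv2.resize(c['image'][150:330,190:390],None,fx=2,fy=2); a=cv2.resize(w['image'],(400,300)); a=cv2.copyMakeBorder(a,0,60,0,0,0)
cv2.imwrite('pics/m3.png',np.hstack([a,b])[:,:,::-1])
E
```

```text
clock: 8.25
eef_pos: [0.5912, 0.0751, 0.2449]
tcp_rot: [3.14, -0.002, 1.586]
ft_force: [4.6, 3.2, -8.3]
gripper_width: 0.0102
grasp_force: 38.8
```

View pics/m3.png

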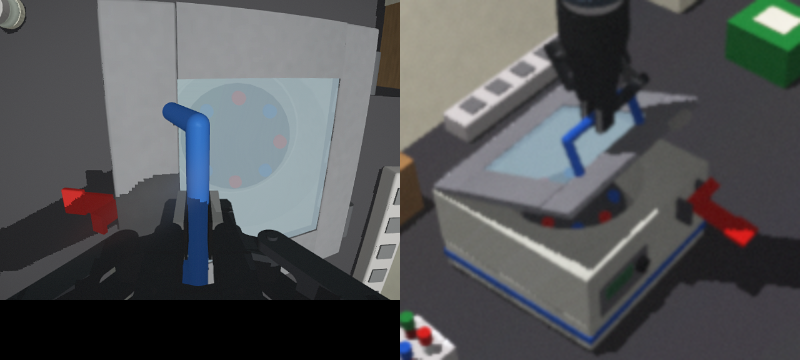

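The lid is rising with the bar in the fingers, and the lever is still down. I'll continue along the arc.

```bash
python3 -m creep '[{"linear":[6.3,0,7.7],"twist":0},{"linear":[6.7,0,7.3],"twist":0},{"linear":[7.1,0,7],"twist":0},{"linear":[7.4,0,6.6],"twist":0},{"linear":[7.7,0,6.3],"twist":0},{"linear":[8,0,5.9],"twist":0},{"linear":[8.3,0,5.5],"twist":0},{"linear":[8.6,0,5.1],"twist":0}]' 0 40
python3 -m creep '[{"linear":[0,0,0],"twist":0},{"linear":[0,0,0],"twist":0},{"linear":[0,0,0],"twist":0},{"linear":[0,0,0],"twist":0},{"linear":[0,0,0],"twist":0},{"linear":[0,0,0],"twist":0},{"linear":[0,0,0],"twist":0},{"linear":[0,0,0],"twist":0}]' 0 40
python3 - <<'E'
from h import *
c=snap('side','side4'); w=snap('wrist','w4')
b=cv2.resize(c['image'][110:330,190:390],None,fx=2.5,fy=2.5)
cv2.imwrite('pics/m4.png',b[:,:,::-1])
E
```

```text
clock: 9.35
eef_pos: [0.6487, 0.0762, 0.2983]
tcp_rot: [-3.138, -0.001, 1.587]
ft_force: [-10.2, 4.3, 8.5]
gripper_width: 0.0106
grasp_force: 39.4
clock: 10.35
eef_pos: [0.6495, 0.0761, 0.2984]
tcp_rot: [-3.141, -0.001, 1.587]
ft_force: [-7.4, 4.7, 7.3]
gripper_width: 0.0104
grasp_force: 40.1
```

View pics/m4.png

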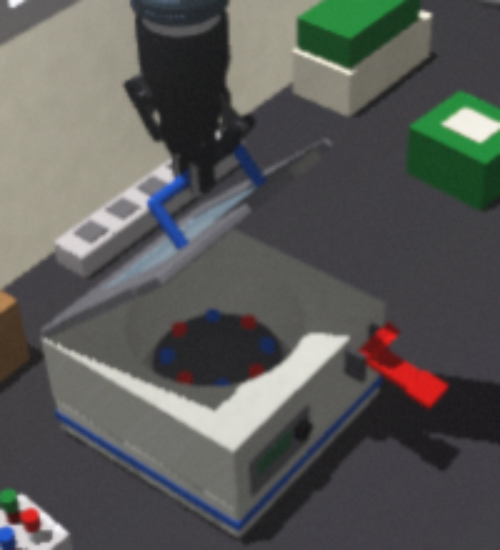

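The lid is held up at roughly 45° and the lever is still down. The bar's left corner is at (152,203) in the crop, the lid's front-right corner at (330,142) and its front-left corner at about (160,281). I'll check the angle from these.

Run:
```python
from h import *
cs=load('side4'); p=[.6355,.0757,.018]
def pt(m,t):
    x,z=m[0]-115,m[2]-140.5; t=np.radians(t)
    m=np.array([115+x*np.cos(t)+z*np.sin(t),m[1],140.5-x*np.sin(t)+z*np.cos(t)])/1e3
    return Ro.from_euler('z',p[2]).apply(m)+[p[0],p[1],0]
for t in (0,38,41,44,47,50):
    print(t,[((proj(cs,pt(m,t))[0]-[190,110]+.5)*2.5-.5).round(0) for m in([-80,52,195.5],[-120,-120,150],[-120,120,140])])
print(get_state()['eef_pos'],get_state()['qd'].round(3))
```

```text
0 [array([245., 344.]), array([387., 295.]), array([234., 451.])]
38 [array([172., 219.]), array([343., 158.]), array([180., 309.])]
41 [array([164., 210.]), array([336., 147.]), array([172., 297.])]
44 [array([156., 201.]), array([329., 136.]), array([163., 285.])]
47 [array([147., 192.]), array([321., 125.]), array([154., 273.])]
50 [array([138., 184.]), array([313., 115.]), array([145., 261.])]
[0.64949819 0.07609938 0.29841767] [-0.001  0.002  0.001  0.    -0.     0.001 -0.   ]
```

```bash
python3 -c "
from workcell import job_done; print(job_done())"
```

```text
the job is handed in; nothing more can be done
None
```

I pressed the lever until it snapped down, took the gripper off it, and handed the job in with the gripper holding the lid steady at about 44°, the lever still down and no other item touched.

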